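# Signal stand three on the roll-shop selector

## Robot

A 7-joint arm with a two-finger parallel gripper is mounted at the origin on the work surface. World frame = base frame: x ahead of the robot, y to its left, z up, the work surface at z = 0. Lengths are in m, angles in rad, forces in N, time in s.
With the tool pointing down it reaches from about 0.4 to 0.875 m from the base axis. Payload 19.3 kg.
Tool frame: the origin (TCP) lies on the mounting face of the last link; the fingertips stand 173 mm ahead of it and the grasp point (between the pads) lies 155 mm ahead of it (bot.grip_point_offset is the distance from the TCP to the grasp point, in m); z points along the fingers, y is the line along which they close (so a half turn about z gives the same grasp; the last joint's range is limited). The gripper opens to 85 mm and grips with 20 to 120 N. Pads are 22 mm wide; open, the fingers measure 114 mm over their backs; the gripper's body (76 mm by 85 mm) begins 54 mm behind the grasp point. The pads swing forward as they close: fully open they stand 13 mm farther back than shut.
Start: joints at [1.055, 0.521, -0.036, 1.599, 0.021, 1.021, -0.113], TCP at [0.269, -0.564, 0.405] pointing down, gripper open.
Joint ranges: [-2.91, 2.91], [-0.3, 2.13], [-1.5, 1.42], [0.17, 2.43], [-1.26, 4.41], [0.16, 1.93], [-2.52, 2.52]. Speed limits (rad/s): [1.89, 1.89, 2.39, 2.39, 3.01, 3.01, 3.01].

## Interface

Orientations are given as [roll, pitch, yaw] about the fixed x, y, z axes, in that order (R = Rz(yaw) Ry(pitch) Rx(roll)).
In Python, from workcell import bot gives the robot as it stands.
- The arm moves only by the tool arm_command, never from a script. Its argument "deltas" is a list of rows, each a list of 3 entries, a list of its own where there are three numbers: the shift along the tool's x, y, z in cm, then the turn, a rotation vector about the tool's x, y, z in rad, then the finger opening in cm, from 0 to 8.54. In form: [[[tx, ty, tz], [rx, ry, rz], claw], ...]. A call has 1 to 20 rows; each row shifts and turns the commanded pose from where the row before left it, along the tool's axes as they then stand; what a row does not reach is not made up. A row lasts 1/10 s, in which the tool goes at most 50 mm and 8.59 degrees, less where a joint would pass 70% of its speed; a pose out of reach is approached as far as the arm can. A call with a gripper value outside its range is refused whole. The fingers move at their own pace and stop on an object; "newtons" is the grip in N (left out, the last holds). Time passes only in rows, so rows that do not move let the fingers close. It gives the time, the measured TCP pose, the force, the opening and the grip force at its end, in the units of the state.
- bot.observe(): the state, without advancing time (a new reading comes with each control period).
- bot.grab_frame(name): name is "scene" or "top" or "wrist"; returns a dict with "frame" (384x512x3 uint8, red, green, blue), "K" (3x3 intrinsics, pixels), "k1" (the pictures are not rectified: a ray, as slopes to the right and down, at radius r is drawn at 1 + k1 r^2 times it, then the intrinsics apply), "rvec" (rotation vector, rad) and "tvec" (3), from world to camera coordinates, as OpenCV has them; the wrist camera has in their place "T_tool_cam" (4x4, takes a point from camera to tool coordinates, whose origin is the TCP and whose axes are the flange's). Camera axes: x right, y down, z forward; pixel columns grow to the right and rows downward; lengths in m; the calibration is good to about 2 mm. A picture is of the moment at which its call begins: read the wrist's pose just before it. There is no depth.
- bot.job_done(): hands the job in; it is judged then, once.
Trained networks look in a picture, given as the dict that the camera call returned (one of the last four; its "shot" number tells which), for a name from the list of things; names that differ only in an ending like _2 or _b are one class to them, and where a whole thing is asked for, a point or a joint stands for the part that bears it (a point fixed in the world has none). Each returns a list of dicts, best first, with "p" (0 to 1); they miss things now and then, are a little off and sometimes report something else, mostly with a low value. They report only what shows in the picture. A call takes as long as a camera call. They do not tell look-alikes from the thing itself.
- bot.find_in(name, picture): "rect" ([left, top, width, height] in pixels, round what is visible of it).
- bot.mark_of(name, picture): "at" ([column, row] in pixels: a listed point, or the origin of a listed thing).
The state is a dict: "clock": time; "qpos": joint angles; "qd": joint speeds; "joint_efforts": joint torques, N m; "position": TCP position; "tool_rot": TCP orientation; "force": force on the tool from outside, world axes, zero at the start; "moment": the same for the moment, N m; "grip_width": finger opening in m; "finger_force": force on a finger pad.
Only numpy, scipy, OpenCV 4.12 (cv2) and the standard library are available. Lean on these libraries where they do the work, as an engineer would, in place of code of your own. Each camera call takes 0.05 s, during which the arm holds its last target. There are 200 camera calls.

## Task

Call stand three for the ring gauge: with your fingertips push the red lever of the green stand selector along its slot from its parked end, counting the clicks, and leave it resting in the third click without ever going past it. Then press the brass call plunger all the way down and let it come back up. Pick nothing up and leave the ring gauge, caliper, tally block and jug where they are.

Things in the scene. Friction and masses are not known exactly. Their poses are not given: they have to be found in the camera images.
- selector: Stand selector: green cast-iron box fixed to the zinc shelf, 100 mm (its x) by 230 mm (its y) by 60 mm high, on a 130 x 260 x 12 mm flange. Origin: centre of underside, z up. A slot along its y axis (x = 0) in the top face carries the red lever; a ridged brass click rack, 10 mm wide, up to 6 mm above the top face, runs beside it at x = +30 mm.
- lever (a joint): Lever travel along the selector's +y (m), 0 to 0.130. Parked near 0; slides freely (about 0.4 N) up to 0.014. Then five click notches, where it rests: 0.037, 0.059, 0.081, 0.103, 0.125, with crests half-way between (first 0.026). From a notch the push needed rises at once to about 5 N, stays so up to the crest and drops to nothing there; just past it the lever snaps by itself into the next notch.
- lever_grip (a point): Centre of the lever's upright red blade: 36 mm along selector x, 12 mm thick along its y, 50 mm tall, 77 to 127 mm above the shelf (this point 102 mm), at selector x = 0, y = -65 mm + travel. Axes as the selector's. Below: a steel carriage 22 mm long in y, up to 71 mm above the shelf, and at selector x = +30 mm an 11 mm steel sleeve, 72 to 90 mm up.
- call_top (a point): Centre of the top face of the brass call plunger, a round push button of 36 mm diameter on a dark wood disc (52 mm diameter, 12 mm high) fixed to the shelf; this point is 24 mm above the shelf when up. It is pressed straight down.
- call (a joint): Depth by which the brass call plunger is pressed (m): 0 up, 0.008 fully down; a spring of about 5 N when fully down returns it.
- ring_gauge_mid (a point): Bystander: loose brass ring gauge lying flat, 120 mm outside, 84 mm inside, 28 mm high; the point is at its centre, half-way up.
- caliper_mid (a point): Bystander: loose steel outside caliper lying flat, about 160 x 100 mm, 13 mm high; the point is at its middle, 5 mm up.
- tally_mid (a point): Bystander: loose black bakelite tally block, 50 x 80 x 35 mm, four white dots on top; the point is at its centre.
- jug_mid (a point): Bystander: loose white enamel jug, 100 mm across, 142 mm high, blue handle reaching 79 mm from its axis; the point is on its axis 70 mm above the shelf.
Not all that is in view belongs to the job. Of the things like the part that bears call_top, leave any that is purple; of the rest the smaller one is meant.

How it is judged:
On the way, in this order (a step that is already met when the one before it is completed fails the run):
1. the lever has come to rest in its third click (value of joint lever between 0.077 and 0.085 m and velocity of joint lever between -0.01 and 0.01 m/s), for 0.3 s.
2. the call plunger is pressed all the way down (value of joint call above 0.006 m), for 0.05 s.
At the end, for the whole second after the job is handed in: The lever rests in its third click notch (travel 0.077 to 0.085 m), the call plunger is back up (under 2 mm), and ring gauge, caliper, tally block and jug are within 15 mm of where they were (all of step 1 and value of joint call below 0.002 m and distance of each of ring_gauge_mid, caliper_mid, tally_mid, jug_mid from where it was at the start of the episode below 0.015 m); the robot touches nothing.
It fails at once if the lever is pushed past the third click (value of joint lever above 0.0925 m).
It fails at once if the call plunger is pressed while the lever is not in the third click (value of joint call above 0.004 m and not (value of joint lever between 0.077 and 0.085 m)).
It fails at once if a bystander is moved or lifted (distance of any of ring_gauge_mid, caliper_mid, tally_mid, jug_mid from where it was at the start of the episode above 0.015 m).
It also fails if it takes over 72 s, if anything falls off the work surface, if the arm or the gripper's body presses on something with over 40 N, if the wrist force passes 120 N, or if a joint passes its speed limit or range.

## Working session

There is one attempt and no reset: what is moved stays moved. The work goes in short steps, Python scripts to look and compute and a tool call to move; the robot and the scene stay as the last step left them, time stands still between calls to the robot, and variables do not carry over. Pictures are saved under pics/ and viewed, at most 10 in all, crops included, and the job is handed in when it is done.

Besides the shell and the picture viewer there is one more tool, called after "Emit:" as a command line: name --argument value ..., lists and objects as JSON in quotes. arm_command: Moves the arm, as the interface text tells. Its arguments: {"type":"object","properties":{"deltas":{"type":"array","items":{"type":"array"}},"newtons":{"type":"number"}},"required":["deltas"]}

```bash
mkdir -p pics; cat > h.py <<'E'
import numpy as np, cv2
from scipy.spatial.transform import Rotation as R
from workcell import bot
def cam(f, st=None):
    if "rvec" in f:
        Rm=cv2.Rodrigues(np.array(f["rvec"],float))[0]; t=np.array(f["tvec"],float).ravel()
    else:
        T=np.eye(4); T[:3,:3]=R.from_euler("xyz",st["tool_rot"]).as_matrix(); T[:3,3]=st["position"]
        W=np.linalg.inv(T@np.array(f["T_tool_cam"])); Rm=W[:3,:3]; t=W[:3,3]
    return Rm,t,np.array(f["K"],float),np.array([f["k1"],0,0,0],float)
def ray(f,px,z,st=None):
    Rm,t,K,d=cam(f,st)
    u=cv2.undistortPoints(np.array([[px]],float),K,d).ravel()
    v=Rm.T@np.array([u[0],u[1],1]); c=-Rm.T@t
    return c+v*(z-c[2])/v[2]
def proj(f,P,st=None):
    Rm,t,K,d=cam(f,st)
    return cv2.projectPoints(np.array(P,float).reshape(-1,1,3),cv2.Rodrigues(Rm)[0],t,K,d)[0].reshape(-1,2)
def save(f,n): cv2.imwrite(f"pics/{n}.png",f["frame"][:,:,::-1])
E
python3 - <<'E'
from h import *
np.set_printoptions(precision=3,suppress=True)
print(bot.observe())
Z=dict(selector=0,lever_grip=.102,call_top=.024,ring_gauge_mid=.014,caliper_mid=.005,tally_mid=.0175,jug_mid=.07)
ims=[]
for c in ("scene","top"):
    f=bot.grab_frame(c); save(f,c); ims.append(f["frame"])
    for n,z in Z.items():
        for m in bot.mark_of(n,f)[:4]: print(c,n,round(m["p"],2),np.array(m["at"]),ray(f,m["at"],z))
    for m in bot.find_in("call_top",f): print("rect",m)
E
```

```text
{'clock': 0.0, 'qpos': array([ 1.055,  0.522, -0.036,  1.6  ,  0.021,  1.021, -0.113]), 'qd': array([-0.001,  0.   , -0.001,  0.   ,  0.001,  0.   , -0.001]), 'joint_efforts': array([ -0.003, -92.712,   1.978, -36.994,   0.018,   0.008,   0.   ]), 'position': array([ 0.269, -0.564,  0.404]), 'tool_rot': array([-3.14 ,  0.   ,  0.446]), 'force': array([ 0.075, -0.456,  0.01 ]), 'moment': array([ 0.007,  0.022, -0.011]), 'finger_force': 0.0, 'grip_width': 0.08515826505740309}
scene selector 0.94 [244.6 209.5] [ 0.582 -0.041  0.   ]
scene lever_grip 0.79 [224.1 197. ] [ 0.582 -0.101  0.102]
scene call_top 0.87 [141.1 215.6] [ 0.435 -0.24   0.024]
scene call_top 0.64 [112.1 266.9] [ 0.505 -0.365  0.024]
scene call_top 0.55 [155.5 252.8] [ 0.542 -0.276  0.024]
scene ring_gauge_mid 0.97 [311.8 253.2] [ 0.785 -0.027  0.014]
scene tally_mid 0.97 [360.9 162.2] [0.698 0.281 0.017]
scene jug_mid 0.55 [317.2 117.9] [0.534 0.285 0.07 ]
rect {'rect': [132.8, 208.6, 17.3, 20.2], 'p': 0.63}
rect {'rect': [150.3, 247.5, 17.4, 19.0], 'p': 0.62}
rect {'rect': [102.7, 261.5, 23.0, 18.3], 'p': 0.54}
top selector 0.58 [260.9 218.7] [ 0.572 -0.046  0.   ]
top lever_grip 0.53 [289.9 214.5] [ 0.576 -0.105  0.102]
top call_top 0.75 [360.6 226.6] [ 0.548 -0.281  0.024]
top call_top 0.74 [395.8 238.4] [ 0.518 -0.366  0.024]
top call_top 0.69 [343.5 275.4] [ 0.435 -0.236  0.024]
top ring_gauge_mid 0.63 [245.5 127.7] [ 0.793 -0.012  0.014]
top caliper_mid 0.96 [334.2 143.1] [ 0.755 -0.23   0.005]
top tally_mid 0.73 [124.7 163.9] [0.708 0.281 0.017]
top jug_mid 0.68 [121.7 232.1] [0.544 0.266 0.07 ]
rect {'rect': [388.5, 234.5, 15.4, 14.7], 'p': 0.61}
rect {'rect': [335.5, 264.1, 19.2, 21.2], 'p': 0.59}
rect {'rect': [351.7, 216.1, 9.8, 18.3], 'p': 0.46}
```

View pics/scene.png

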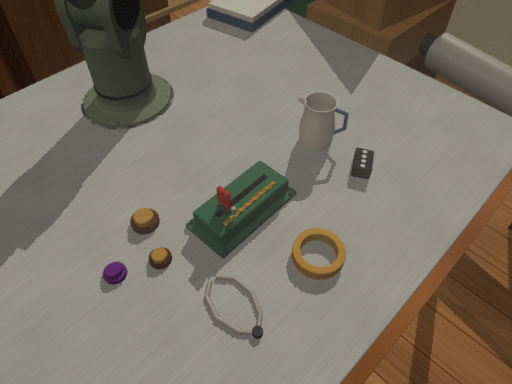

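View pics/top.png

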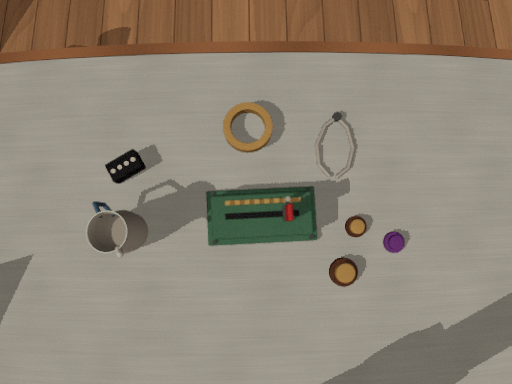

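Candidates for call_top: large brass button at scene (141,216), small brass button at (160,257), and purple button at (115,272). I choose the small brass one, at about (0.545, -0.278). The selector's yaw is near 0, with the lever parked at its −y end. I'll move above the lever and look from close by.

Emit:
arm_command --deltas '[[[0,0,0],[0,0,0.1115],3],[[0,0,0],[0,0,0.1115],3],[[0,0,0],[0,0,0.1115],3],[[0,0,0],[0,0,0.1115],3],[[1.94,-2.88,0],[0,0,0],3],[[1.94,-2.88,0],[0,0,0],3],[[1.94,-2.88,0],[0,0,0],3],[[1.94,-2.88,0],[0,0,0],3],[[1.94,-2.88,0],[0,0,0],3],[[1.94,-2.88,0],[0,0,0],3],[[1.94,-2.88,0],[0,0,0],3],[[1.94,-2.88,0],[0,0,0],3],[[1.94,-2.88,0],[0,0,0],3],[[1.94,-2.88,0],[0,0,0],3],[[1.94,-2.88,0],[0,0,0],3],[[1.94,-2.88,0],[0,0,0],3],[[1.94,-2.88,0],[0,0,0],3],[[1.94,-2.88,0],[0,0,0],3],[[1.94,-2.88,0],[0,0,0],3],[[1.94,-2.88,0],[0,0,0],3]]'

```text
clock: 2.9
position: [0.5806, -0.1019, 0.4048]
tool_rot: [3.142, -0.0, -0.0]
force: [-0.5, -0.2, 0.3]
grip_width: 0.03
finger_force: 0.0
```

```bash
python3 - <<'E'
from h import *
np.set_printoptions(precision=4,suppress=True)
Z=dict(selector=0,lever_grip=.102,call_top=.024)
st=bot.observe(); f=bot.grab_frame("wrist"); save(f,"w1"); print(st["position"],st["tool_rot"],st["grip_width"],st["force"])
for n,z in Z.items():
    for m in bot.mark_of(n,f)[:3]: print(n,round(m["p"],2),np.array(m["at"]),ray(f,m["at"],z,st))
print(proj(f,[[.548,-.279,.024],[.435,-.238,.024]],st))
E
```

```text
[ 0.5806 -0.1019  0.4048] [ 3.1416 -0.0002 -0.0003] 0.029990700449771677 [-0.5305 -0.2093  0.33  ]
selector 0.57 [207.3 164.1] [ 0.5786 -0.0491  0.    ]
lever_grip 0.56 [254.1 185.3] [ 0.5826 -0.1039  0.102 ]
call_top 0.81 [364.1 280.4] [ 0.4343 -0.2436  0.024 ]
call_top 0.73 [468.5 226.5] [ 0.5076 -0.366   0.024 ]
call_top 0.72 [404.9 194.2] [ 0.549  -0.2785  0.024 ]
[[405.2175 195.056 ]
 [359.7926 279.9829]]
```

View pics/w1.png

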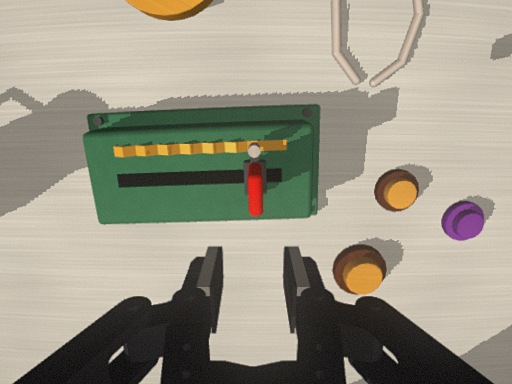

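The wrist picture shows the red blade at (256,190), with its top end near (256,212). The slot runs from (118,181) to (281,175), with the small brass button at (404,193).

```bash
python3 - <<'E'
from h import *
np.set_printoptions(precision=4,suppress=True)
st=bot.observe(); f=bot.grab_frame("wrist")
m=f["frame"].astype(int)
def ext(mask):
    n,l,s,c=cv2.connectedComponentsWithStats(mask.astype(np.uint8)); i=1+np.argmax(s[1:,4]); return l==i
red=ext((m[:,:,0]>150)&(m[:,:,1]<60)&(m[:,:,2]<60))
ys,xs=np.nonzero(red)
for r in np.unique(ys)[::5]: print(r,xs[ys==r].min(),xs[ys==r].max())
slot=np.zeros(m.shape[:2],bool); slot[160:200,105:300]=(m.max(2)<30)[160:200,105:300]
slot=ext(slot); ys,xs=np.nonzero(slot); 
for x in (xs.min(),xs.min()+2,230): print("slot",x,ys[xs==x].mean(),ray(f,[x,ys[xs==x].mean()],.06,st))
# rack direction and hypothetical overlay
for p in ((118,181),(281,175),(98,223),(311,217),(88,114),(320,105)): print(p,ray(f,p,.012 if p[1]<120 else .06,st))
print("bladetop",ray(f,(256,213),.127,st), ray(f,(256,200),.127,st))
E
```

```text
175 248 254
180 247 259
185 247 259
190 247 259
195 248 260
200 248 260
205 248 260
210 248 260
slot 277 169.0 [ 0.5864 -0.1276  0.06  ]
slot 279 nan [nan nan nan]
slot 230 nan [nan nan nan]
(118, 181) [0.5741 0.0335 0.06  ]
(281, 175) [ 0.5802 -0.1318  0.06  ]
(98, 223) [0.5275 0.0618 0.06  ]
(311, 217) [ 0.5351 -0.1645  0.06  ]
(88, 114) [0.6379 0.0793 0.012 ]
(320, 105) [ 0.6462 -0.1764  0.012 ]
bladetop [ 0.5657 -0.1062  0.127 ] [ 0.577  -0.1062  0.127 ]<stdin>:12: RuntimeWarning: Mean of empty slice.
  ret = ret.dtype.type(ret / rcount)
```

Selector yaw is about +0.034 and its centre is about (0.578, −0.049). The blade is at y ≈ −0.1045, so travel is about 0.009, inside the free range. I'll straddle it with fingertips 30 mm apart.

Emit:
arm_command --deltas '[[[0,0.26,1],[0,0,-0.034],3],[[0,0,2],[0,0,0],3],[[0,0,2],[0,0,0],3],[[0,0,2],[0,0,0],3],[[0,0,2],[0,0,0],3],[[0,0,2],[0,0,0],3],[[0,0,1.5],[0,0,0],3],[[0,0,1],[0,0,0],3],[[0,0,0.6],[0,0,0],3],[[0,0,0],[0,0,0],3],[[0,0,0],[0,0,0],3]]'

```text
clock: 4.25
position: [0.5802, -0.1059, 0.2643]
tool_rot: [3.141, -0.001, 0.034]
force: [0.2, 1.1, 0.4]
grip_width: 0.0299
finger_force: 0.0
```

```bash
python3 - <<'E'
from h import *
st=bot.observe(); f=bot.grab_frame("wrist"); save(f,"w2"); print(st["position"],st["tool_rot"],st["force"])
print(bot.mark_of("lever_grip",f)[:2])
E
```

```text
[ 0.58016469 -0.10590509  0.26426354] [ 3.14145437e+00 -7.19667694e-04  3.36788165e-02] [0.16755279 1.10459174 0.36747605]
[{'at': [245.9, 272.4], 'p': 0.63}]
```

View pics/w2.png

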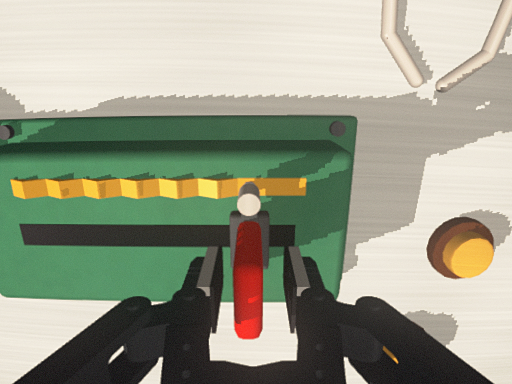

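The blade at columns 236–262 stands between both pads, clear of each. Now I push along selector +y (tool −y) and watch the force.

Emit:
arm_command --deltas '[[[0,-0.5,0],[0,0,0],3],[[0,-0.5,0],[0,0,0],3],[[0,-0.4,0],[0,0,0],3],[[0,-0.4,0],[0,0,0],3],[[0,-0.3,0],[0,0,0],3],[[0,0,0],[0,0,0],3]]'

```text
clock: 4.95
position: [0.5793, -0.0866, 0.2639]
tool_rot: [3.139, -0.001, 0.032]
force: [1.4, -10.5, 1.5]
grip_width: 0.0302
finger_force: 5.2
```

Emit:
arm_command --deltas '[[[0,-0.2,0],[0,0,0],3],[[0,0,0],[0,0,0],3]]'

```text
clock: 5.15
position: [0.5793, -0.0836, 0.2639]
tool_rot: [3.14, -0.001, 0.033]
force: [0.7, -6.0, 3.5]
grip_width: 0.03
finger_force: 2.9
```

Emit:
arm_command --deltas '[[[0,-0.2,0],[0,0,0],3],[[0,0,0],[0,0,0],3]]'

```text
clock: 5.35
position: [0.5792, -0.0814, 0.2639]
tool_rot: [3.14, -0.0, 0.033]
force: [-0.2, -5.9, 2.1]
grip_width: 0.0298
finger_force: 2.8
```

Emit:
arm_command --deltas '[[[0,-0.2,0],[0,0,0],3],[[0,0,0],[0,0,0],3]]'

```text
clock: 5.55
position: [0.5791, -0.0792, 0.2639]
tool_rot: [3.141, -0.0, 0.033]
force: [0.2, -4.7, 3.2]
grip_width: 0.03
finger_force: 2.4
```

Emit:
arm_command --deltas '[[[0,-0.2,0],[0,0,0],3],[[0,0,0],[0,0,0],3]]'

```text
clock: 5.75
position: [0.579, -0.0765, 0.2638]
tool_rot: [-3.142, -0.0, 0.034]
force: [-0.0, 0.5, -0.1]
grip_width: 0.03
finger_force: 0.0
```

First click (snap at tcp y ≈ −0.078, as predicted). The next crests should come at about −0.056 and −0.034.

Emit:
arm_command --deltas '[[[0,-0.4,0],[0,0,0],3],[[0,-0.4,0],[0,0,0],3],[[0,-0.4,0],[0,0,0],3],[[0,-0.3,0],[0,0,0],3],[[0,0,0],[0,0,0],3]]'

```text
clock: 6.25
position: [0.5785, -0.0627, 0.2637]
tool_rot: [3.14, -0.0, 0.033]
force: [0.3, -6.0, -1.3]
grip_width: 0.0301
finger_force: 3.2
```

Emit:
arm_command --deltas '[[[0,-0.2,0],[0,0,0],3],[[0,0,0],[0,0,0],3]]'

```text
clock: 6.45
position: [0.5784, -0.0602, 0.2637]
tool_rot: [3.141, -0.0, 0.033]
force: [1.3, -5.5, 1.1]
grip_width: 0.03
finger_force: 2.8
```

Emit:
arm_command --deltas '[[[0,-0.2,0],[0,0,0],3],[[0,0,0],[0,0,0],3]]'

```text
clock: 6.65
position: [0.5783, -0.0581, 0.2637]
tool_rot: [3.141, -0.0, 0.033]
force: [0.9, -4.9, -0.1]
grip_width: 0.0299
finger_force: 2.6
```

Emit:
arm_command --deltas '[[[0,-0.2,0],[0,0,0],3],[[0,0,0],[0,0,0],3]]'

```text
clock: 6.85
position: [0.5783, -0.0558, 0.2637]
tool_rot: [3.141, 0.0, 0.034]
force: [-0.4, -2.0, 0.9]
grip_width: 0.0301
finger_force: 1.1
```

Emit:
arm_command --deltas '[[[0,-0.2,0],[0,0,0],3],[[0,0,0],[0,0,0],3]]'

```text
clock: 7.05
position: [0.5782, -0.053, 0.2636]
tool_rot: [-3.141, 0.0, 0.035]
force: [-0.6, 0.1, -1.3]
grip_width: 0.03
finger_force: 0.0
```

Emit:
arm_command --deltas '[[[0,-0.4,0],[0,0,0],3],[[0,-0.4,0],[0,0,0],3],[[0,-0.3,0],[0,0,0],3],[[0,0,0],[0,0,0],3],[[0,0,0],[0,0,0],3]]'

```text
clock: 7.55
position: [0.5778, -0.0429, 0.2637]
tool_rot: [3.141, 0.0, 0.034]
force: [0.3, -5.7, 0.2]
grip_width: 0.0301
finger_force: 2.2
```

Emit:
arm_command --deltas '[[[0,-0.2,0],[0,0,0],3],[[0,0,0],[0,0,0],3]]'

```text
clock: 7.75
position: [0.5778, -0.0411, 0.2637]
tool_rot: [3.141, 0.0, 0.033]
force: [1.1, -5.7, -1.0]
grip_width: 0.0301
finger_force: 2.5
```

Emit:
arm_command --deltas '[[[0,-0.2,0],[0,0,0],3],[[0,0,0],[0,0,0],3]]'

```text
clock: 7.95
position: [0.5777, -0.0392, 0.2637]
tool_rot: [3.141, -0.0, 0.033]
force: [0.1, -4.8, -1.6]
grip_width: 0.0301
finger_force: 2.6
```

Emit:
arm_command --deltas '[[[0,-0.2,0],[0,0,0],3],[[0,0,0],[0,0,0],3]]'

```text
clock: 8.15
position: [0.5776, -0.0373, 0.2637]
tool_rot: [3.141, 0.0, 0.033]
force: [0.7, -5.7, -0.3]
grip_width: 0.0303
finger_force: 2.8
```

Second click is done. One more crest to go, at about −0.034.

Emit:
arm_command --deltas '[[[0,-0.2,0],[0,0,0],3],[[0,0,0],[0,0,0],3]]'

```text
clock: 8.35
position: [0.5776, -0.0351, 0.2637]
tool_rot: [3.141, 0.0, 0.033]
force: [0.1, -4.8, -2.2]
grip_width: 0.0301
finger_force: 2.2
```

Emit:
arm_command --deltas '[[[0,-0.2,0],[0,0,0],3],[[0,0,0],[0,0,0],3],[[0,0,0],[0,0,0],3]]'

```text
clock: 8.65
position: [0.5775, -0.0323, 0.2637]
tool_rot: [-3.141, -0.0, 0.034]
force: [1.0, -1.0, -0.0]
grip_width: 0.0302
finger_force: 0.0
```

The force is gone, so the third click has snapped in. I'll wait, rise straight up and check.

Emit:
arm_command --deltas '[[[0,0,0],[0,0,0],3],[[0,0,0],[0,0,0],3],[[0,0,-0.5],[0,0,0],3],[[0,0,-1.5],[0,0,0],3],[[0,0,-2],[0,0,0],3],[[0,0,-2],[0,0,0],3],[[0,0,-3],[0,0,0],3],[[0,0,-3],[0,0,0],3],[[0,0,-2],[0,0,0],3],[[0,0,0],[0,0,0],3],[[0,0,0],[0,0,0],3]]'

```text
clock: 9.75
position: [0.5774, -0.0329, 0.4039]
tool_rot: [-3.142, -0.001, 0.034]
force: [-0.2, -0.3, -0.2]
grip_width: 0.0299
finger_force: 0.0
```

```bash
python3 - <<'E'
from h import *
np.set_printoptions(precision=4,suppress=True)
st=bot.observe(); f=bot.grab_frame("wrist"); save(f,"w3"); print(st["position"],st["force"])
m=f["frame"].astype(int); red=(m[:,:,0]>150)&(m[:,:,1]<60)&(m[:,:,2]<60); ys,xs=np.nonzero(red)
r=ys.max()-4; c=xs[ys==r].mean(); print(r,c,ray(f,(c,r),.127,st))
for n,z in (("lever_grip",.102),("call_top",.024)):
    for q in bot.mark_of(n,f)[:3]: print(n,q["p"],q["at"],ray(f,q["at"],z,st))
E
```

```text
[ 0.5774 -0.0329  0.4039] [-0.1592 -0.2646 -0.2038]
210 251.0 [ 0.5661 -0.0326  0.127 ]
lever_grip 0.96 [248.6, 186.8] [ 0.5782 -0.03    0.102 ]
call_top 0.95 [459.3, 198.8] [ 0.5489 -0.2776  0.024 ]
call_top 0.55 [414.1, 282.7] [ 0.4342 -0.2453  0.024 ]
```

View pics/w3.png

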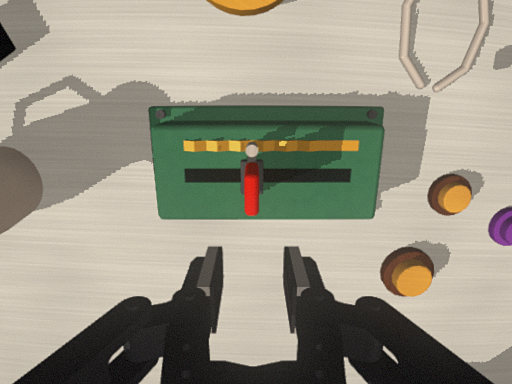

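The lever is at y ≈ −0.0326, which is travel ≈ 0.081: third click. The small brass button is at (455,195), left of the purple one. I'll go above it with the fingers shut and take a close look.

Emit:
arm_command --deltas '[[[-0.367,2.44,0],[0,0,0],0],[[-0.367,2.44,0],[0,0,0],0],[[-0.367,2.44,0],[0,0,0],0],[[-0.367,2.44,0],[0,0,0],0],[[-0.367,2.44,0],[0,0,0],0],[[-0.367,2.44,0],[0,0,0],0],[[-0.367,2.44,0],[0,0,0],0],[[-0.367,2.44,0],[0,0,0],0],[[-0.367,2.44,0],[0,0,0],0],[[-0.367,2.44,0],[0,0,0],0],[[0,0,3],[0,0,0],0],[[0,0,3],[0,0,0],0],[[0,0,3],[0,0,0],0],[[0,0,3],[0,0,0],0],[[0,0,0],[0,0,0],0],[[0,0,0],[0,0,0],0]]'

```text
clock: 11.5
position: [0.5491, -0.2779, 0.2837]
tool_rot: [-3.141, 0.001, 0.034]
force: [0.5, 0.6, 0.9]
grip_width: 0.0001
finger_force: 0.0
```

```bash
python3 - <<'E'
from h import *
np.set_printoptions(precision=4,suppress=True)
st=bot.observe(); f=bot.grab_frame("wrist"); save(f,"w4"); print(st["position"],st["force"],st["grip_width"])
for q in bot.mark_of("call_top",f)[:3]: print(q["p"],q["at"],ray(f,q["at"],.024,st))
E
```

```text
[ 0.5491 -0.2779  0.2837] [0.5171 0.6081 0.8827] 0.0001460032951601405
0.75 [360.9, 255.7] [ 0.5076 -0.3668  0.024 ]
0.65 [251.8, 203.8] [ 0.5489 -0.2779  0.024 ]
```

View pics/w4.png

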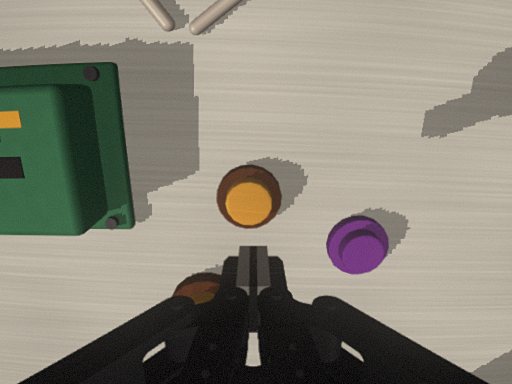

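The small brass button at (249,202) lies on target, the larger brass one is at (200,290) and the purple one at (358,245). Going down to just above it, then pressing.

Emit:
arm_command --deltas '[[[0,0,2],[0,0,0],0],[[0,0,2],[0,0,0],0],[[0,0,2],[0,0,0],0],[[0,0,1.5],[0,0,0],0],[[0,0,0.9],[0,0,0],0],[[0,0,0],[0,0,0],0]]'

```text
clock: 12.2
position: [0.549, -0.2779, 0.1993]
tool_rot: [-3.141, 0.001, 0.034]
force: [-0.9, 0.3, 0.0]
grip_width: 0.0002
finger_force: 0.0
```

Emit:
arm_command --deltas '[[[0,0,0.4],[0,0,0],0],[[0,0,0.3],[0,0,0],0],[[0,0,0],[0,0,0],0],[[0,0,0],[0,0,0],0]]'

```text
clock: 12.6
position: [0.5494, -0.2781, 0.1932]
tool_rot: [3.141, -0.001, 0.034]
force: [2.5, -1.1, 3.4]
grip_width: -0.0002
finger_force: 1.6
```

Emit:
arm_command --deltas '[[[0,0,0.2],[0,0,0],0],[[0,0,0.2],[0,0,0],0],[[0,0,0],[0,0,0],0],[[0,0,0],[0,0,0],0]]'

```text
clock: 13.0
position: [0.5494, -0.2781, 0.1894]
tool_rot: [3.141, -0.001, 0.034]
force: [-0.2, -0.4, 13.7]
grip_width: -0.0002
finger_force: 7.0
```

Emit:
arm_command --deltas '[[[0,0,0.2],[0,0,0],0],[[0,0,0],[0,0,0],0],[[0,0,0],[0,0,0],0]]'

```text
clock: 13.3
position: [0.5495, -0.2782, 0.1888]
tool_rot: [3.141, -0.002, 0.034]
force: [-7.9, 3.2, 41.0]
grip_width: 0.0
finger_force: 20.9
```

The force is well above the 5 N spring, so it is on the stop. Releasing and rising.

Emit:
arm_command --deltas '[[[0,0,-0.5],[0,0,0],0],[[0,0,-1],[0,0,0],0],[[0,0,-2],[0,0,0],0],[[0,0,-3],[0,0,0],0],[[0,0,-3],[0,0,0],0],[[0,0,-3],[0,0,0],0],[[0,0,-3],[0,0,0],0],[[0,0,-3],[0,0,0],0],[[0,0,0],[0,0,0],0],[[0,0,0],[0,0,0],0]]'

```text
clock: 14.3
position: [0.5488, -0.2778, 0.3719]
tool_rot: [-3.142, -0.0, 0.034]
force: [-0.7, -0.3, -0.9]
grip_width: -0.0001
finger_force: 0.0
```

```bash
python3 - <<'E'
from h import *
np.set_printoptions(precision=4,suppress=True)
st=bot.observe(); f=bot.grab_frame("wrist"); print(st["position"],st["force"])
for n,z in (("lever_grip",.102),("call_top",.024)):
    for q in bot.mark_of(n,f)[:3]: print(n,q["p"],q["at"],ray(f,q["at"],z,st))
f=bot.grab_frame("scene"); save(f,"s2")
for n,z in dict(lever_grip=.102,ring_gauge_mid=.014,caliper_mid=.005,tally_mid=.0175,jug_mid=.07).items():
    for q in bot.mark_of(n,f)[:1]: print(n,q["p"],q["at"],ray(f,q["at"],z))
E
```

```text
[ 0.5488 -0.2778  0.3719] [-0.7163 -0.3116 -0.9157]
call_top 0.79 [250.4, 179.1] [ 0.5439 -0.2764  0.024 ]
call_top 0.76 [215.2, 272.5] [ 0.4339 -0.2402  0.024 ]
lever_grip 0.74 [242.2, 175.8] [ 0.5645 -0.0292  0.102 ]
ring_gauge_mid 0.63 [313.3, 251.6] [ 0.7845 -0.0212  0.014 ]
tally_mid 0.69 [362.1, 159.4] [0.694  0.2918 0.0175]
jug_mid 0.91 [317.5, 117.6] [0.5342 0.287  0.07  ]
```

View pics/s2.png

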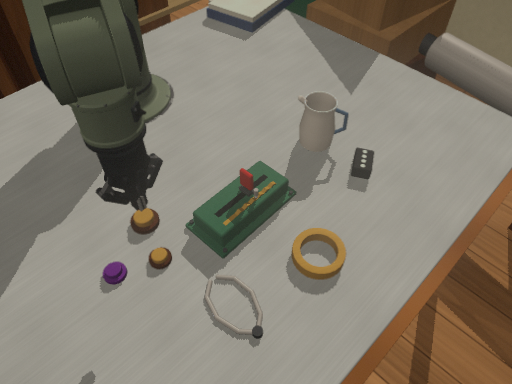

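The picture shows the lever at (246,180), mid-slot, the small button up at (160,257), and all bystanders unmoved. Handing in.

```bash
python3 -c "
from workcell import bot
print(bot.job_done())"
```

```text
the job is handed in; nothing more can be done
None
```

The lever rests in its third click, the small brass call plunger was pressed to its stop and released, the bystanders look unmoved, and the job is handed in; the hand-in returned no verdict.

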